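Flip the bead-stock tags on the craft bench

TASK

On the stock board each bead bin has a hinged wooden tag: the face with the round disc means full, the face with the bar means reorder. With light fingertip pushes, flip over the tags that are wrong, so that the bins heaped with beads, and only those, show the disc face up and the nearly empty bins show the bar face up. Do not pinch or grip anything, leave the tags that are already right as they are, and do not disturb the other things on the bench.

Things in the scene. Friction and masses are not known exactly. Their poses are not given: they have to be found in the camera images.
- board: dark wooden stock board 220 x 400 x 12 mm lying fixed on the table, four alike bays in a row on it about 90 mm apart, tags on the robot's side and bins beyond; origin at the centre of its underside, x towards the bins' side, y along the row
- bay_a: stock bay, fixed: its bin is FULL, beads heaped above the rim. Origin on the board's top (12 mm above table) straight below the tag's hinge; x points from tag to bin, z up. Hinge axis along y, 50 mm above origin, between posts 56 mm tall at y = +-28 mm, 14 mm deep. Bin: open wooden box 70 x 72 mm, 38 mm tall, centre 105 mm along +x; heaped beads reach 52 mm up.
- bay_b: stock bay, fixed: its bin is nearly EMPTY, three beads on its floor. Origin on the board's top (12 mm above table) straight below the tag's hinge; x points from tag to bin, z up. Hinge axis along y, 50 mm above origin, between posts 56 mm tall at y = +-28 mm, 14 mm deep. Bin: open wooden box 70 x 72 mm, 38 mm tall, centre 105 mm along +x; heaped beads reach 52 mm up.
- bay_c: stock bay, fixed: its bin is FULL, beads heaped above the rim. Origin on the board's top (12 mm above table) straight below the tag's hinge; x points from tag to bin, z up. Hinge axis along y, 50 mm above origin, between posts 56 mm tall at y = +-28 mm, 14 mm deep. Bin: open wooden box 70 x 72 mm, 38 mm tall, centre 105 mm along +x; heaped beads reach 52 mm up.
- bay_d: stock bay, fixed: its bin is nearly EMPTY, three beads on its floor. Origin on the board's top (12 mm above table) straight below the tag's hinge; x points from tag to bin, z up. Hinge axis along y, 50 mm above origin, between posts 56 mm tall at y = +-28 mm, 14 mm deep. Bin: open wooden box 70 x 72 mm, 38 mm tall, centre 105 mm along +x; heaped beads reach 52 mm up.
- tag_a (a joint): tag of bay_a: wooden plate 44 mm wide, 6 thick, free edge 60 mm from hinge. 0 = rests leaning 35 deg from upright away from the bin (free edge 34 mm along -x, 49 mm above hinge), bar face up; 0.61 upright; 1.22 = rests leaning 35 deg towards the bin, disc face up. About 40 g, free damped hinge, no spring: pushed past upright it falls to the other rest by itself.
- tag_b (a joint): tag of bay_b: wooden plate 44 mm wide, 6 thick, free edge 60 mm from hinge. 0 = rests leaning 35 deg from upright away from the bin (free edge 34 mm along -x, 49 mm above hinge), bar face up; 0.61 upright; 1.22 = rests leaning 35 deg towards the bin, disc face up. About 40 g, free damped hinge, no spring: pushed past upright it falls to the other rest by itself.
- tag_c (a joint): tag of bay_c: wooden plate 44 mm wide, 6 thick, free edge 60 mm from hinge. 0 = rests leaning 35 deg from upright away from the bin (free edge 34 mm along -x, 49 mm above hinge), bar face up; 0.61 upright; 1.22 = rests leaning 35 deg towards the bin, disc face up. About 40 g, free damped hinge, no spring: pushed past upright it falls to the other rest by itself.
- tag_d (a joint): tag of bay_d: wooden plate 44 mm wide, 6 thick, free edge 60 mm from hinge. 0 = rests leaning 35 deg from upright away from the bin (free edge 34 mm along -x, 49 mm above hinge), bar face up; 0.61 upright; 1.22 = rests leaning 35 deg towards the bin, disc face up. About 40 g, free damped hinge, no spring: pushed past upright it falls to the other rest by itself.
- bobbin: bystander: loose wooden bobbin, 26 mm diameter, 38 mm tall, standing on the board between two bays; origin at its foot
- stamp: bystander: loose turned wooden hand stamp, 22 mm diameter, 43 mm tall, standing on the board between two bays; origin at its foot
- glue_jar: bystander: loose glass jar with white cap, 52 mm diameter, 60 mm tall, on the table left of the board; origin at its foot
- brush: bystander: loose brush lying on the table left of the board; origin at its underside
- hammer: bystander: loose small hammer, 220 mm long, lying on the table right of the board; origin at its underside
- clay_cup: bystander: loose clay cup, 64 mm rim, 55 mm tall, on the table right of the board; origin at its foot
- tape_ring: bystander: loose cardboard ring, 68 mm diameter, 18 mm tall, on the table left of the board; origin at its foot

How it is judged:
By the outcome, as a careful person would: the job done as asked, in the order asked, and still so for the second after the job is handed in, with the robot touching nothing.
It also fails if it takes over 38 s, if anything falls off the work surface, if the arm or the gripper's body presses on something with over 40 N, if the wrist force passes 120 N, or if a joint passes its speed limit or range.

ROBOT

A 6-joint arm with a two-finger parallel gripper is mounted at the origin on the work surface. World frame = base frame: x ahead of the robot, y to its left, z up, the work surface at z = 0. Lengths are in mm, angles in rad, forces in N, time in s.
With the tool pointing down it reaches from about 350 to 875 mm from the base axis. Payload 4.2 kg.
Tool frame: the origin (TCP) lies between the finger pads; the fingertips stand 11 mm ahead of it and the grasp point (between the pads) lies 8 mm behind it; z points along the fingers, y is the direction in which the jaws open and shut (so a half turn about z gives the same grasp; the last joint's range is limited). The gripper opens to 85 mm and grips with 20 to 120 N. Pads are 22 mm wide; open, the fingers measure 114 mm over their backs; the gripper's body (76 mm by 85 mm) begins 54 mm behind the grasp point. The pads swing forward as they close: fully open they stand 13 mm farther back than shut.
Start: joints at [-0.854, 0.385, 0.008, 0, -1.194, -0.259], TCP at [276.246, -560.613, 242.312] pointing down, gripper open.
Joint ranges: [-3.14, 3.14], [-1.21, 2.06], [-1.07, 1.41], [-3.16, 2.05], [-2.99, -0.16], [-3.1, 3.1]. Speed limits (rad/s): [2.79, 2.79, 3.14, 3.14, 3.14, 3.14].

INTERFACE

Orientations are given as a unit quaternion [x, y, z, w].
In Python, from bench import * gives the robot as it stands. The module is installed in compiled form; this text tells all that it offers.
- The arm moves only by the tool drive_tool, never from a script. Its argument "increments" is a list of rows, each a list of 3 entries, a list of its own where there are three numbers: the gripper command: -1 is shut, 1 is fully open, values between are in proportion, then the shift along the tool's x, y, z scaled (see below), then the turn about the tool's z scaled (see below). In form: [[hand, [tx, ty, tz], turn], ...]. A call has 1 to 20 rows; each row shifts and turns the commanded pose from where the row before left it, along the tool's axes as they then stand; what a row does not reach is not made up. The controller multiplies each number of a shift by 0.3 m and each number of a turn by 2 rad. A row lasts 1/8 s, in which the tool goes at most 62.5 mm and 10.7 degrees, less where a joint would pass 70% of its speed; a pose out of reach is approached as far as the arm can. A call with a number of a shift or a turn outside -1 to 1 is refused whole. A call with a gripper value outside its range is refused whole. The fingers move at their own pace and stop on an object; the grip force is fixed at half the most. Time passes only in rows, so rows that do not move let the fingers close. It gives the time, the measured TCP pose, the force and the opening at its end, in the units of the state.
- read_state(): the state, without advancing time (a new reading comes with each control period).
- get_image(name): name is "scene" or "top"; returns the picture (384x512x3 uint8, red, green, blue); there is no depth.
- calibration(name): a dict with "fovy" (degrees; the focal length in pixels is half the picture's height over the tangent of half this angle, whatever the lens; pixels are square), "cx", "cy" (the principal point, pixels), "R" (3x3) and "t" (3): a world point X has camera coordinates R X + t. Camera axes: x right, y down, z forward; pixel columns grow to the right and rows downward; lengths in mm; the calibration is good to about 2 mm. A picture is of the moment at which its call begins. calibration takes no time and is no camera call.
- job_done(): hands the job in, once; it reports no verdict.
The state is a dict: "clock": time; "joints": joint angles; "joint_vel": joint speeds; "joint_efforts": joint torques, N m; "position": TCP position; "ee_rot": TCP orientation; "contact_force": force on the tool from outside, world axes, zero at the start; "wrist_torque": the same for the moment, N m; "gripper_width": finger opening in mm.
Only numpy, scipy, OpenCV 4.12 (cv2) and the standard library are available. Lean on these libraries where they do the work, as an engineer would, in place of code of your own. Each camera call takes 0.05 s, during which the arm holds its last target.

## Working session

There is one attempt and no reset: what is moved stays moved. The work goes in short steps, Python scripts to look and compute and a tool call to move; the robot and the scene stay as the last step left them, time stands still between calls to the robot, and variables do not carry over. Pictures are saved under pics/ and viewed, and the job is handed in when it is done.

Besides the shell and the picture viewer there is one more tool, called after "Emit:" by a JSON object that holds its "fn" and its "kwargs". drive_tool: Moves the arm, as the interface text tells. Shifts and turns lie within -1 to 1; 1 stands for 0.3 m of shift or 2 rad of turn. Its arguments: {"type":"object","properties":{"increments":{"type":"array"}},"required":["increments"]}

```bash
mkdir -p pics
python3 - <<'E'
from bench import *
import cv2
s=read_state();print(s['clock'],s['position'],s['ee_rot'],s['gripper_width'])
for n in("scene","top"):
    im=get_image(n);cv2.imwrite(f'pics/{n}0.png',im[:,:,::-1]);c=calibration(n);print(n,c)
E
```

```text
0.0 [ 276.0136633  -560.11565371  241.22398276] [-2.26826584e-01  9.73934546e-01  1.05720662e-03 -2.87722333e-04] 85.3030646433736
scene {'fovy': 49.16009431568553, 'cx': 255.0088015962546, 'cy': 192.72688803767494, 'R': array([[ 0.33081234,  0.94359114, -0.01410555],
       [ 0.75514426, -0.27365018, -0.59571194],
       [-0.5659685 ,  0.18641713, -0.80307429]]), 't': array([-189.83841176, -380.95268295, 1551.92966192])}
top {'fovy': 42.4022597417933, 'cx': 241.65659040335993, 'cy': 193.28378654160673, 'R': array([[ 0.02630846, -0.99963503,  0.00613717],
       [-0.99752884, -0.02665213, -0.06500676],
       [ 0.0651466 , -0.00441178, -0.99786595]]), 't': array([ -14.36827301,  571.6113358 , 1334.20321071])}
```

View pics/scene0.png

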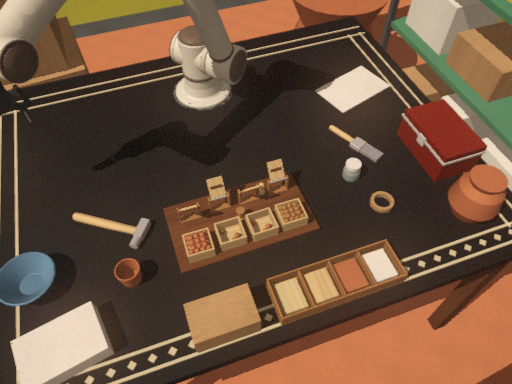

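View pics/top0.png

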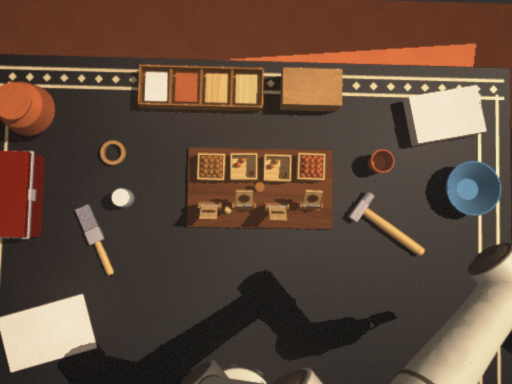

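Run:
```python
import cv2
a=cv2.imread('pics/top0.png')[140:235,180:340];cv2.imwrite('pics/topc.png',cv2.resize(a,None,fx=5,fy=5,interpolation=2))
a=cv2.imread('pics/scene0.png')[150:270,155:325];cv2.imwrite('pics/scenec.png',cv2.resize(a,None,fx=4.7,fy=4.7,interpolation=2))
```

```text
(no output)
```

View pics/topc.png

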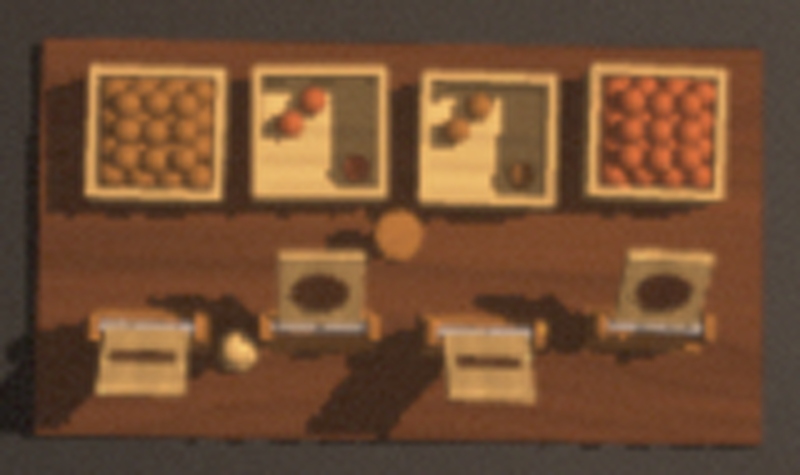

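View pics/scenec.png

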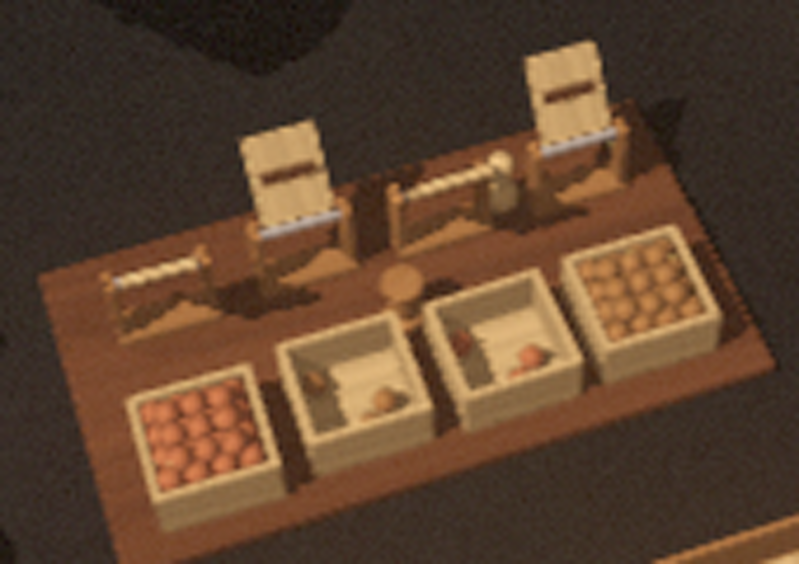

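```bash
cat > h.py <<'E'
import numpy as np
from bench import *
def ray(n,u,v,z):
    c=calibration(n);f=192/np.tan(np.radians(c['fovy']/2))
    d=c['R'].T@np.array([(u-c['cx'])/f,(v-c['cy'])/f,1]);o=-c['R'].T@c['t']
    return (o+d*(z-o[2])/d[2]).round(1)
E
python3 - <<'E'
from h import *
T=lambda a,b,z:print('top',a,b,z,ray('top',180+a/5-.4,140+b/5-.4,z))
S=lambda a,b,z:print('sc',a,b,z,ray('scene',155+a/4.7-.4,150+b/4.7-.4,z))
for p in [(150,325),(322,327),(485,332),(655,325)]:T(*p,64)
for p in [(578,143),(442,178),(298,225),(155,270)]:S(*p,64)
T(140,395,111);T(322,252,111)
S(560,50,111);S(452,178,111)
T(238,340,55);T(398,235,50)
T(40,40,12);T(762,50,12);T(40,435,12);T(762,440,12)
E
```

```text
top 150 325 64 [536.7  84.7  64. ]
top 322 327 64 [538.  -6.  64.]
top 485 332 64 [537.7 -92.   64. ]
top 655 325 64 [ 543.8 -181.7   64. ]
sc 578 143 64 [536.5  83.1  64. ]
sc 442 178 64 [533.6  -4.2  64. ]
sc 298 225 64 [537.7 -96.4  64. ]
sc 155 270 64 [ 540.4 -184.8   64. ]
top 140 395 111 [499.1  85.9 111. ]
top 322 252 111 [574.3  -4.5 111. ]
sc 560 50 111 [500.   84.1 111. ]
sc 452 178 111 [569.9  -9.1 111. ]
top 238 340 55 [530.3  38.3  55. ]
top 398 235 50 [588.9 -45.5  50. ]
top 40 40 12 [694.6 153.3  12. ]
top 762 50 12 [ 699.9 -245.8   12. ]
top 40 435 12 [477.1 146.   12. ]
top 762 440 12 [ 484.7 -248.9   12. ]
```

Emit:
{"fn": "drive_tool", "kwargs": {"increments": [[-1, [0, 0, 0], 0.0765], [-1, [0, 0, 0], 0.0765], [-1, [0, 0, 0], 0.0765], [-1, [0, 0, 0], 0]]}}

```text
clock: 0.6
position: [276.1, -560.4, 241.7]
ee_rot: [-0.0, 1.0, 0.001, -0.0]
contact_force: [-0.6, -0.4, -0.4]
gripper_width: 12.3
```

Emit:
{"fn": "drive_tool", "kwargs": {"increments": [[-1, [-0.04, 0.14, 0], 0], [-1, [-0.04, 0.14, 0], 0], [-1, [-0.04, 0.14, 0], 0], [-1, [-0.04, 0.14, 0], 0], [-1, [-0.04, 0.14, 0], 0], [-1, [-0.04, 0.14, 0], 0], [-1, [-0.04, 0.14, 0], 0], [-1, [-0.04, 0.14, 0], 0], [-1, [-0.04, 0.14, 0], 0], [-1, [-0.04, 0.14, 0], 0], [-1, [-0.04, 0.14, 0], 0], [-1, [-0.04, 0.14, 0], 0], [-1, [-0.04, 0.14, 0], 0], [-1, [-0.04, 0.14, 0], 0], [-1, [-0.02, 0.14, 0], 0], [-1, [0, 0, 0], 0]]}}

```text
clock: 2.6
position: [451.3, 71.3, 242.1]
ee_rot: [-0.003, 1.0, 0.0, -0.0]
contact_force: [-0.0, 0.3, -0.1]
gripper_width: 0.1
```

Emit:
{"fn": "drive_tool", "kwargs": {"increments": [[-1, [0, 0.04, 0.1], 0], [-1, [0, 0, 0.1], 0], [-1, [0, 0, 0.1], 0], [-1, [0, 0, 0.1], 0], [-1, [0, 0, 0.06], 0], [-1, [0, 0, 0], 0], [-1, [0, 0, 0], 0]]}}

```text
clock: 3.48
position: [451.5, 81.1, 105.1]
ee_rot: [0.0, 1.0, 0.0, 0.001]
contact_force: [-0.6, 0.0, -0.7]
gripper_width: 0.3
```

Run:
```python
from bench import *
import cv2
for n in("scene","top"):
    im=get_image(n)[:,:,::-1]
    a=im[90:270,125:325] if n=='scene' else im[140:300,160:340]
    cv2.imwrite(f'pics/{n}1.png',cv2.resize(a,None,fx=3.3,fy=3.3,interpolation=2))
```

```text
(no output)
```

View pics/scene1.png

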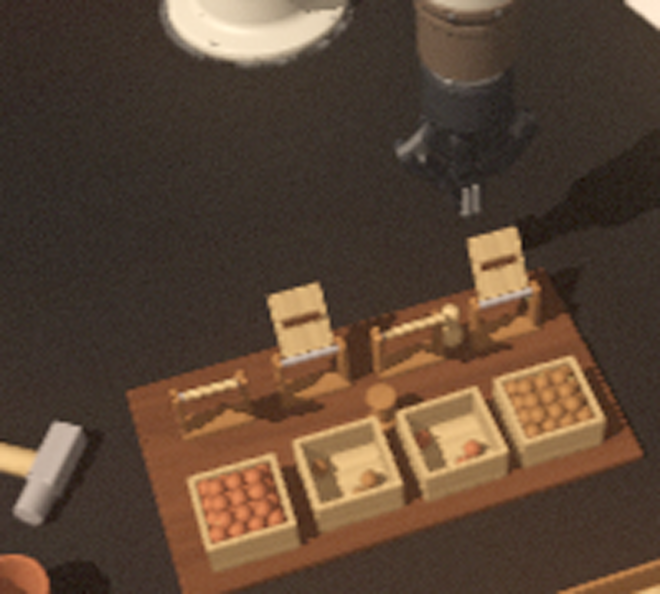

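View pics/top1.png

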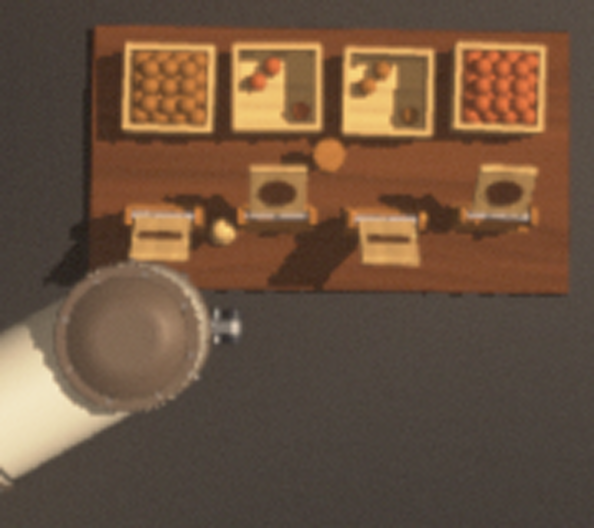

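Emit:
{"fn": "drive_tool", "kwargs": {"increments": [[-1, [-0.04, 0, 0], 0], [-1, [-0.04, 0, 0], 0], [-1, [-0.04, 0, 0], 0], [-1, [-0.04, 0, 0], 0], [-1, [-0.04, 0, 0], 0], [-1, [-0.04, 0, 0], 0], [-1, [-0.04, 0, 0], 0], [-1, [0, 0, 0], 0], [-1, [0, 0, 0], 0]]}}

```text
clock: 4.7
position: [534.7, 81.0, 104.2]
ee_rot: [0.001, 1.0, -0.0, -0.0]
contact_force: [0.3, 0.8, -0.5]
gripper_width: 0.2
```

Run:
```python
from bench import *
import cv2
for n in("scene",):
    im=get_image(n)[:,:,::-1]
    a=im[90:270,125:325]
    cv2.imwrite(f'pics/{n}2.png',cv2.resize(a,None,fx=3.3,fy=3.3,interpolation=2))
```

```text
(no output)
```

View pics/scene2.png

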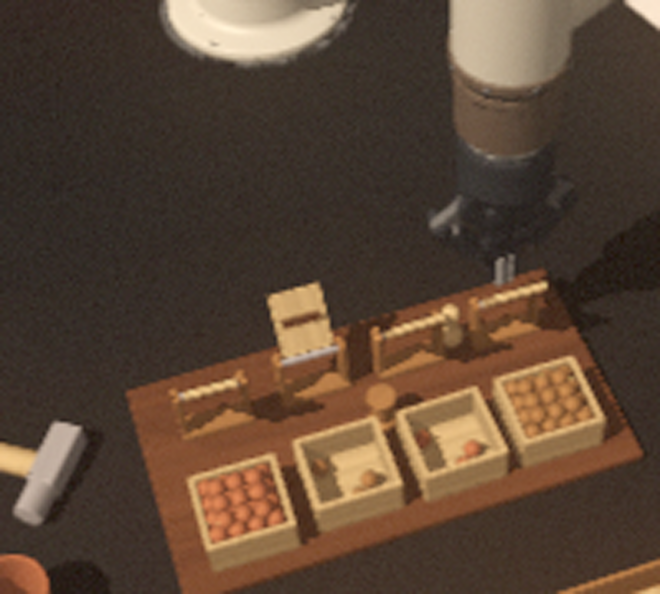

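Emit:
{"fn": "drive_tool", "kwargs": {"increments": [[-1, [0.02, 0, -0.05], 0], [-1, [0, 0, -0.1], 0], [-1, [0, 0, -0.1], 0], [-1, [-0.08, -0.07, 0], 0], [-1, [-0.08, -0.07, 0], 0], [-1, [-0.08, -0.07, 0], 0], [-1, [-0.09, -0.075, 0], 0], [-1, [0, 0, 0], 0], [-1, [0, 0, 0.1], 0], [-1, [0, 0, 0.1], 0], [-1, [0, 0, 0.05], 0], [-1, [0, 0, 0], 0], [-1, [0, 0, 0], 0]]}}

```text
clock: 6.38
position: [628.7, -4.2, 105.9]
ee_rot: [0.0, 1.0, 0.0, 0.001]
contact_force: [-0.1, -0.5, -0.4]
gripper_width: -0.0
```

Run:
```python
from bench import *
import cv2
for n in("scene",):
    im=get_image(n)[:,:,::-1]
    a=im[90:270,125:325]
    cv2.imwrite(f'pics/{n}3.png',cv2.resize(a,None,fx=3.3,fy=3.3,interpolation=2))
```

```text
(no output)
```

View pics/scene3.png

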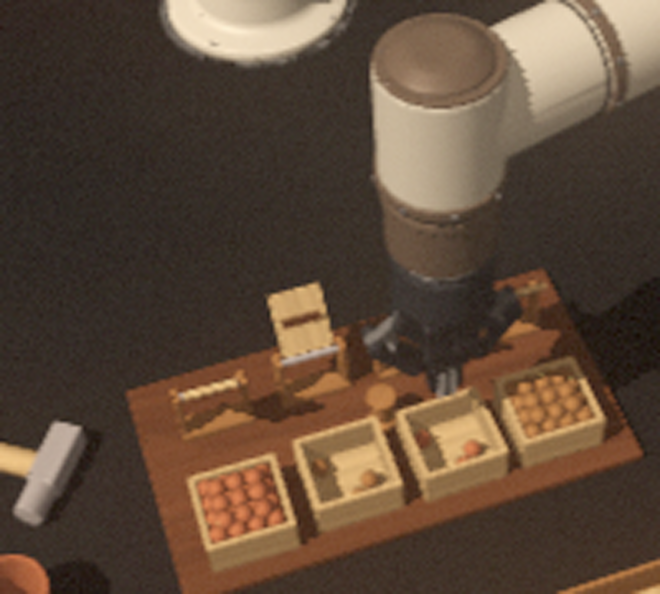

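Emit:
{"fn": "drive_tool", "kwargs": {"increments": [[-1, [0.04, 0, 0], 0], [-1, [0.04, 0, 0], 0], [-1, [0.04, 0, 0], 0], [-1, [0.04, 0, 0], 0], [-1, [0.04, 0, 0], 0], [-1, [0.04, 0, 0], 0], [-1, [0.04, 0, 0], 0], [-1, [0.03, 0, 0], 0], [-1, [0, 0, 0], 0], [-1, [0, 0, 0], 0], [-1, [-0.02, 0, -0.05], 0], [-1, [0, 0, -0.1], 0], [-1, [0, 0, -0.15], 0], [-1, [0, 0, -0.15], 0], [-1, [0, 0, 0], 0]]}}

```text
clock: 8.3
position: [543.5, -4.1, 243.6]
ee_rot: [0.0, 1.0, 0.001, 0.005]
contact_force: [-1.0, 0.1, -1.4]
gripper_width: -0.2
```

Emit:
{"fn": "drive_tool", "kwargs": {"increments": [[-1, [0.04, -0.14, 0], 0], [-1, [0.04, -0.14, 0], 0], [-1, [0.04, -0.14, 0], 0], [-1, [0.04, -0.14, 0], 0], [-1, [0.04, -0.14, 0], 0], [-1, [0.04, -0.14, 0], 0], [-1, [0.04, -0.14, 0], 0], [-1, [0.04, -0.14, 0], 0], [-1, [0.04, -0.14, 0], 0], [-1, [0.04, -0.14, 0], 0], [-1, [0, 0, 0], 0], [-1, [0, 0, 0], 0]]}}

```text
clock: 9.8
position: [420.2, -424.0, 238.2]
ee_rot: [0.001, 1.0, 0.001, -0.001]
contact_force: [-0.2, -1.1, 0.1]
gripper_width: 0.4
```

Run:
```python
from bench import *
import cv2
for n in("scene","top"):
    im=get_image(n)[:,:,::-1]
    cv2.imwrite(f'pics/{n}4f.png',im)
    a=im[140:270,145:325] if n=='scene' else im[140:240,180:340]
    cv2.imwrite(f'pics/{n}4.png',cv2.resize(a,None,fx=4,fy=4,interpolation=2))
```

```text
(no output)
```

View pics/scene4.png

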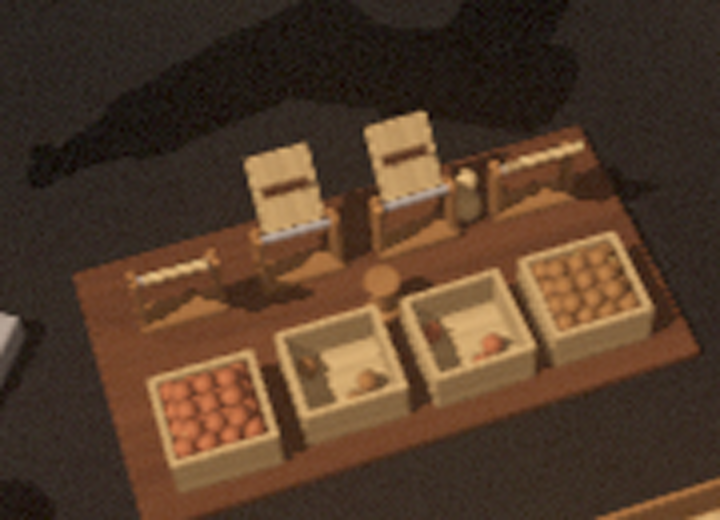

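View pics/top4.png

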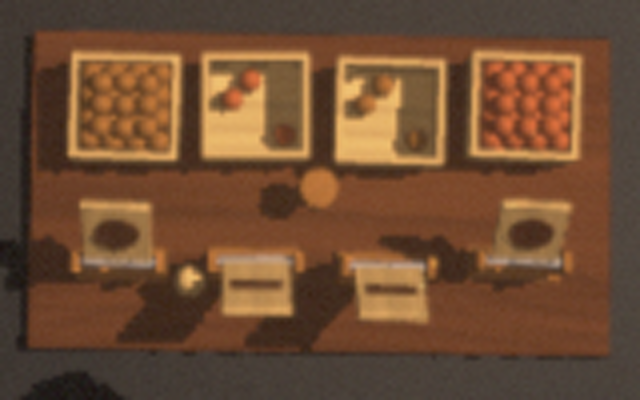

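View pics/top4f.png

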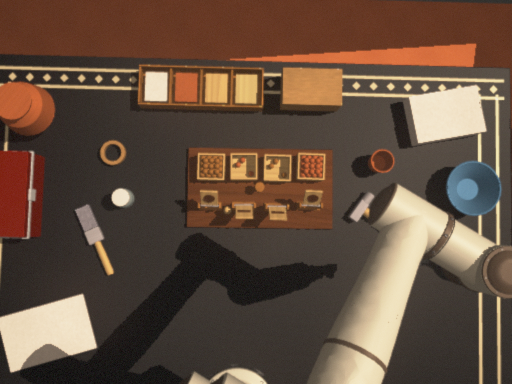

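The top view now shows discs at the two heaped bins (tags near crop pixels 115,235 and 532,235) and bars at the two nearly empty ones (255,285 and 390,290). The stamp and bobbin are still standing where they were, and the arm is clear.

Run:
```python
from bench import *
print(read_state()['clock'],job_done())
```

```text
the job is handed in; nothing more can be done
9.9 None
```

I flipped the two tags that were wrong, and all four bins now show the correct face. I handed the job in at 9.9 s of the 38 s allowed.

- **Flipped:** with the fingers shut, I pushed the leftmost tag (heaped bin, showing the bar) over towards its bin. I pushed the second tag from the left (nearly empty bin, showing the disc) away from its bin.
- **Left alone:** the two tags on the right were already correct, so I did not touch them.
- **Last checks:** both cameras were checked after the arm had moved clear. They showed discs at the two heaped bins and bars at the two nearly empty ones. The bobbin, the stamp and the other things in view looked unmoved. The arm partly hides the hammer in the last top view, but it never worked near it.
- **Forces:** the wrist readings at the end of each move were 2 N or less.

No check failed or disagreed.

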